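Take one mixing cup out of the dust caddy and shut its sliding cover

TASK

Take only the top red mixing cup off the nested stack in the open dust caddy and set it down gently, upright, in the middle of the scale's round pan. Then slide the caddy's cover fully shut, so that the other cups stay clean. Leave the other cups nested in the caddy, and leave the jar, the spray can and the tape roll alone.

Things in the scene. Friction and masses are not known exactly. Their poses are not given: they have to be found in the camera images.
- caddy: Grey box, fixed. Origin: on the bench under the compartment's centre; +x towards its rear (away from the robot). Spans x -95 to 265 mm, 216 mm wide (y). Open compartment x -83 to 90, y +-100 mm, floor z = 6, walls to z = 94 mm; side slide rails rise to z = 106 mm. Behind it a closed deck on which the open cover lies, with a shelf above. Small stock on the shelf reaches z = 335 mm.
- cover (a joint): Slide of the flat aluminium cover (172 x 202 x 6 mm, top at z = 102 mm of the caddy), in m: 0 = fully shut over the compartment, against a stop; up to 0.160 = open, pushed back along caddy +x. It starts almost or fully open and stays where it is left; moving it takes about 3 N plus 8 N per m/s.
- cover_grip (a point): Top centre of the yellow grip on the cover: an upright block 14 mm wide (caddy y), 28 mm long (caddy x), standing 38 mm above the cover; this point is at caddy z = 142 mm, y = 0, x = -49 mm plus the joint value. Pinch it across its 14 mm width and pull towards the caddy's front (-x).
- cup_top: Top one of three identical upright red plastic cups, about 40 g. Origin: centre of its underside. Height 44 mm; body tapers to radius 21.5 mm at the foot; the top 17 mm is a straight collar 58 mm across, wall 2.5 mm. In the stack only this collar shows: fingertips lower than that grip the next cup too. Grip the collar from outside, lift straight up; play 2 mm.
- cup_mid: The second cup, same shape, in which the top one is nested, its origin 18 mm lower. Must stay.
- cup_low: The lowest cup, same shape, standing on the caddy's floor, its origin 18 mm below the second's. Must stay.
- scale: Black bench scale with a round steel pan, fixed to the bench, to the left or to the right of the caddy. Origin: on the bench under the middle of its 170 x 130 mm (x, y) base, 20 mm high, display at its -x end.
- pan (a point): Centre of the top of the scale's round steel pan, 116 mm across, 30 mm above the bench. The pan does not move.
- jar: Jar with white lid, 72 mm across, 90 mm tall, origin at the centre of its underside, on the other side of the caddy from the scale. Leave alone.
- spray_can: Blue spray can, 54 mm across, 150 mm tall, origin at the centre of its underside. Leave alone.
- tape_roll: Yellow tape roll lying flat, 100 mm across, 25 mm high, origin at the centre of its underside. Leave alone.
- shelf_edge (a point): Middle of the lower front edge of the plywood shelf above the deck (caddy x = 86, y = 0, z = 300 mm). The shelf is 10 mm thick, 104 mm deep (+x), full width, on thin posts at x = 165, y = +-104 mm. With the cover open the yellow grip is under it, out of reach of a vertical gripper: come in below this edge, tool leaning about 25 to 35 degrees, fingertips down and towards caddy +x.

How it is judged:
By the outcome, as a careful person would: the job done as asked, in the order asked, and still so for the second after the job is handed in, with the robot touching nothing.
It also fails if it takes over 54 s, if anything falls off the work surface, if the arm or the gripper's body presses on something with over 40 N, if the wrist force passes 120 N, or if a joint passes its speed limit or range.

ROBOT

A 6-joint arm with a two-finger parallel gripper is mounted at the origin on the work surface. World frame = base frame: x ahead of the robot, y to its left, z up, the work surface at z = 0. Lengths are in m, angles in rad, forces in N, time in s.
With the tool pointing down it reaches from about 0.225 to 0.875 m from the base axis. Payload 3.4 kg.
Tool frame: the origin (TCP) lies on the centre line of the jaws, within the pads' length; the fingertips stand 22 mm ahead of it and the grasp point (between the pads) lies 3 mm ahead of it; z points along the fingers, y is the line along which they close (so a half turn about z gives the same grasp; the last joint's range is limited). The gripper opens to 85 mm and grips with 20 to 120 N. Pads are 22 mm wide; open, the fingers measure 114 mm over their backs; the gripper's body (76 mm by 85 mm) begins 54 mm behind the grasp point. The pads swing forward as they close: fully open they stand 13 mm farther back than shut.
Start: joints at [-1.366, 0.276, 1.505, -0, 1.361, -0.121], TCP at [0.184, -0.545, 0.221] pointing down, gripper open.
Joint ranges: [-2.89, 2.89], [-0.75, 2.08], [0.22, 2.7], [-1.18, 4.32], [0.11, 2.71], [-2.7, 2.7]. Speed limits (rad/s): [2.57, 2.57, 3.14, 3.14, 3.14, 3.14].

INTERFACE

Orientations are given as a unit quaternion [w, x, y, z].
In Python, from rig import manip gives the robot as it stands.
- The arm moves only by the shell command python3 steer.py 'ROWS' [OPENING] [FORCE]. ROWS is rows parted by semicolons, their numbers by spaces, 1 to 5 of them, each of 4 numbers: dx, dy, dz in m, then a turn about the tool's z in rad; each row shifts and turns the commanded pose from where the row before left it, along the tool's axes as they then stand; what a row does not reach is not made up. A row lasts 1/12 s, in which the tool goes at most 0.0417 m and 0.125 rad, less where a joint would pass 70% of its speed; a pose out of reach is approached as far as the arm can. OPENING is the finger opening in m, set as the command begins (- or left out keeps the last). The fingers move at their own pace and stop on an object; FORCE is the grip in N (left out, the last holds). Time passes only in rows, so rows that do not move let the fingers close. It prints the time, the measured TCP pose, the force, the opening and the grip force at its end.
- manip.get_state(): the state, without advancing time (a new reading comes with each control period).
- manip.get_image(name): name is "scene" or "side" or "wrist"; returns a dict with "img" (384x512x3 uint8, red, green, blue), "camera_matrix" (3x3 intrinsics, pixels), "T" (4x4, takes a point from camera to world coordinates); the wrist camera has in their place "hand_eye" (4x4, takes a point from camera to tool coordinates, whose origin is the TCP and whose axes are the flange's). Camera axes: x right, y down, z forward; pixel columns grow to the right and rows downward; lengths in m; the calibration is good to about 2 mm. The wrist camera is an equidistant fisheye: a pixel r from the principal point sees the ray r / f radians off the axis. A picture is of the moment at which its call begins: read the wrist's pose just before it. There is no depth.
- manip.sign_off(): hands the job in; it is judged then, once.
The state is a dict: "clock": time; "qpos": joint angles; "qd": joint speeds; "effort": joint torques, N m; "position": TCP position; "ee_rot": TCP orientation; "contact_force": force on the tool from outside, world axes, zero at the start; "moment": the same for the moment, N m; "width": finger opening in m; "gripper_force": force on a finger pad.
Only numpy, scipy, OpenCV 4.12 (cv2) and the standard library are available. Lean on these libraries where they do the work, as an engineer would, in place of code of your own. Each camera call takes 0.05 s, during which the arm holds its last target. There are 200 camera calls.

## Working session

There is one attempt and no reset: what is moved stays moved. The work goes in short steps, Python scripts to look and compute and a shell command to move; the robot and the scene stay as the last step left them, time stands still between calls to the robot, and variables do not carry over. Pictures are saved under pics/ and viewed, at most 10 in all, crops included, and the job is handed in when it is done.

```bash
ls; mkdir -p pics; python3 - <<'E'
from rig import manip
import cv2,numpy as np
s=manip.get_state();print(s)
np.set_printoptions(precision=4,suppress=True)
ims=[]
for n in("scene","side","wrist"):
    d=manip.get_image(n);cv2.imwrite(f"pics/{n}0.png",d["img"][:,:,::-1]);np.savez(f"pics/{n}0.npz",**d)
    print(n,d["camera_matrix"],d.get("T",d.get("hand_eye")))
a=cv2.imread("pics/scene0.png");b=cv2.imread("pics/side0.png")
E
```

```text
pics
rig.py
steer.py
{'clock': 0.0, 'qpos': array([-1.36599977e+00,  2.76581455e-01,  1.50615070e+00, -2.96149632e-05,
        1.36068570e+00, -1.21014567e-01]), 'qd': array([ 0.0012588 , -0.00141842,  0.00055021, -0.00016046, -0.00133856,
       -0.00063356]), 'effort': array([ 1.39246560e-03, -4.16762531e+01, -2.45804036e+01,  1.41793862e-04,
        1.12448234e-02,  1.73115751e-06]), 'position': array([ 0.18390744, -0.54421096,  0.21964045]), 'ee_rot': array([-9.11191392e-04,  9.86759294e-01,  1.62188972e-01, -5.26847788e-05]), 'contact_force': array([0.46294848, 0.51520534, 1.19479319]), 'moment': array([-0.00810158,  0.03675067, -0.00657104]), 'gripper_force': 0.0, 'width': 0.08541932437236885}
scene [[383.5061   0.     255.1232]
 [  0.     383.5061 188.2644]
 [  0.       0.       1.    ]] [[-0.9362 -0.3201  0.145   0.4242]
 [-0.3513  0.8393 -0.4149  0.4141]
 [ 0.0111 -0.4394 -0.8982  1.0814]
 [ 0.      0.      0.      1.    ]]
side [[350.1645   0.     258.2821]
 [  0.     350.1645 195.5492]
 [  0.       0.       1.    ]] [[ 0.9809 -0.1151  0.157   0.3984]
 [-0.1944 -0.5319  0.8242 -0.8015]
 [-0.0114 -0.839  -0.5441  0.7257]
 [ 0.      0.      0.      1.    ]]
wrist [[297.3186   0.     258.8233]
 [  0.     297.3186 195.1878]
 [  0.       0.       1.    ]] [[ 0.0002 -0.9464 -0.323   0.0828]
 [ 1.      0.0002  0.0001 -0.    ]
 [ 0.     -0.323   0.9464 -0.1517]
 [ 0.      0.      0.      1.    ]]
```
View pics/scene0.png

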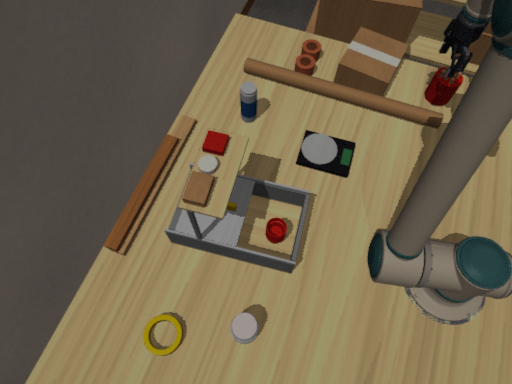

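View pics/side0.png

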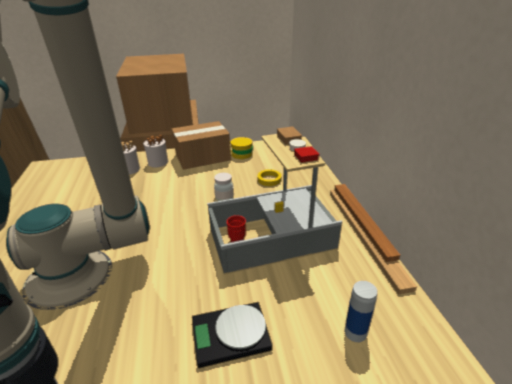

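The scene view shows the cup stack at (276,230), the pan at (320,149) and the yellow grip at (232,207). In the side view they are at (236,228), (241,327) and (279,207). The scale is to the right of the caddy, and the jar is to its left. I'll zoom in for the corners and compute the masks.

```bash
cat > h.py <<'E'
import numpy as np,cv2
np.set_printoptions(precision=4,suppress=True)
def ray(d,uv):
    K,T=d["camera_matrix"],d["T"]
    v=T[:3,:3]@np.linalg.solve(K,[uv[0],uv[1],1.]);return T[:3,3],v/np.linalg.norm(v)
def plane(d,uv,z):
    o,v=ray(d,uv);return o+v*(z-o[2])/v[2]
def tri(rs):
    A=0;b=0
    for o,v in rs:
        P=np.eye(3)-np.outer(v,v);A=A+P;b=b+P@o
    p=np.linalg.solve(A,b);return p,[np.linalg.norm(np.cross(p-o,v)) for o,v in rs]
def blob(img,lo,hi,box):
    x0,y0,x1,y1=box;h=cv2.cvtColor(img,cv2.COLOR_RGB2HSV)
    m=np.zeros(h.shape[:2],np.uint8);m[y0:y1,x0:x1]=cv2.inRange(h,lo,hi)[y0:y1,x0:x1]
    c=max(cv2.findContours(m,cv2.RETR_EXTERNAL,cv2.CHAIN_APPROX_NONE)[0],key=cv2.contourArea);return m,c
E
python3 - <<'E'
from h import *
S=dict(np.load("pics/scene0.npz"));D=dict(np.load("pics/side0.npz"))
pan=[]
for d,b in((S,(295,128,343,168)),(D,(210,300,272,352))):
    m,c=blob(d["img"],(0,0,110),(180,60,255),b);e=cv2.fitEllipse(cv2.convexHull(c));print("pan",e);pan.append(e[0])
print(tri([ray(S,pan[0]),ray(D,pan[1])]),plane(S,pan[0],.03),plane(D,pan[1],.03))
g=[]
for d,b in((S,(222,198,242,216)),(D,(270,198,290,216))):
    m,c=blob(d["img"],(20,150,60),(35,255,255),b);print("grip",cv2.boundingRect(c),cv2.contourArea(c));mo=cv2.moments(c);g.append((mo["m10"]/mo["m00"],mo["m01"]/mo["m00"]))
print(tri([ray(S,g[0]),ray(D,g[1])]))
for d,b in((S,(255,210,300,250)),(D,(215,205,260,250))):
    m,c=blob(d["img"],(0,150,30),(8,255,255),b);print("cup",cv2.boundingRect(c),cv2.fitEllipse(c))
a=cv2.resize(S["img"][170:275,160:320],None,fx=5,fy=5,interpolation=2)
b=cv2.resize(D["img"][160:280,200:345],None,fx=5,fy=5,interpolation=2)
cv2.imwrite("pics/z1.png",a[:,:,::-1]);cv2.imwrite("pics/z2.png",b[:,:,::-1])
E
```

```text
pan ((319.0398254394531, 148.16314697265625), (29.768068313598633, 35.130367279052734), 101.58362579345703)
pan ((240.28213500976562, 325.8328857421875), (42.96220016479492, 50.37553024291992), 80.27898406982422)
(array([ 0.4513, -0.2817,  0.0268]), [np.float64(0.0007990366874988917), np.float64(0.0007990366874988722)]) [ 0.452  -0.2797  0.03  ] [ 0.4503 -0.2841  0.03  ]
grip (227, 202, 9, 9) 30.0
grip (275, 202, 8, 10) 56.0
(array([0.6214, 0.0404, 0.1211]), [np.float64(0.00012135667361065018), np.float64(0.00012135667361073367)])
cup (266, 218, 21, 25) ((275.78204345703125, 229.69845581054688), (20.268600463867188, 25.08030128479004), 11.551209449768066)
cup (226, 215, 20, 26) ((235.83544921875, 227.011474609375), (18.645492553710938, 26.39365005493164), 179.4336395263672)
```

View pics/z1.png

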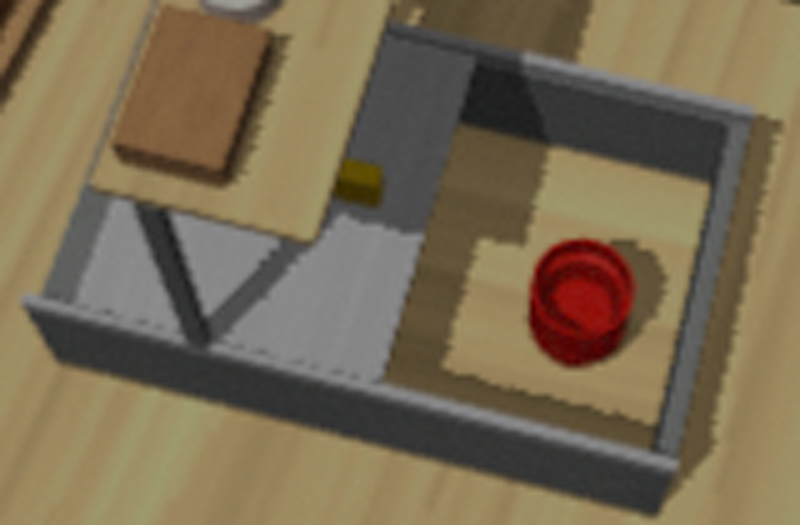

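View pics/z2.png

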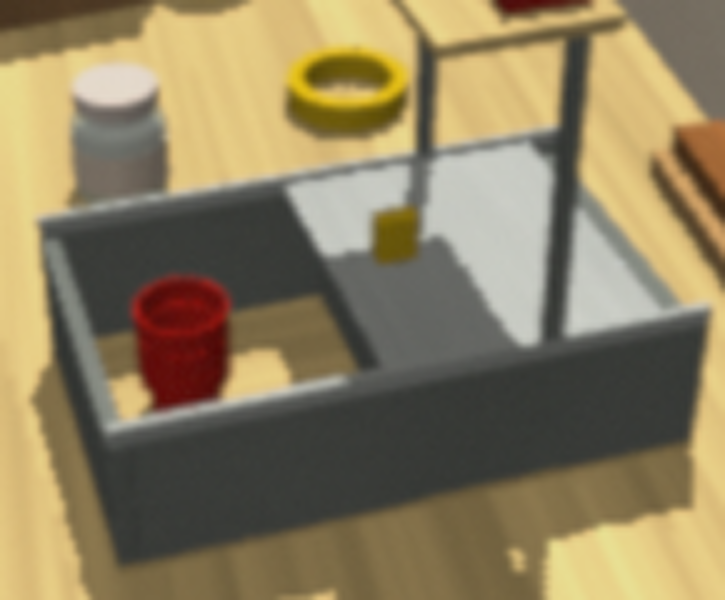

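The zoomed crops (5x) show these points:
- **Scene crop:** rim centre near (582,290); caddy rail corners (752,108), (676,466) and (28,298).
- **Side crop:** rim centre near (182,305); rail corners (45,220), (110,433) and (708,310).

```bash
python3 - <<'E'
from h import *
S=dict(np.load("pics/scene0.npz"));D=dict(np.load("pics/side0.npz"))
s=lambda x,y:((x+.5)/5-.5+160,(y+.5)/5-.5+170)
t=lambda x,y:((x+.5)/5-.5+200,(y+.5)/5-.5+160)
print("rim",tri([ray(S,s(582,290)),ray(D,t(182,305))]),plane(S,s(582,290),.086),plane(D,t(182,305),.086))
print("gripTop",plane(S,s(360,172),.142),plane(D,t(396,213),.142))
fr=tri([ray(S,s(752,108)),ray(D,t(110,433))]);print("FR",fr)
fl=tri([ray(S,s(676,466)),ray(D,t(45,220))]);print("FL",fl)
for n,a in(("FR",s(752,108)),("FL",s(676,466)),("RL",s(28,298))):print(n,plane(S,a,.106))
for n,a in(("FR",t(110,433)),("FL",t(45,220)),("RR",t(708,310))):print(n,plane(D,a,.106))
E
```

```text
rim (array([0.4895, 0.0464, 0.0851]), [np.float64(0.0005862404970831515), np.float64(0.0005862404970830824)]) [0.4889 0.0467 0.086 ] [0.49   0.0452 0.086 ]
gripTop [0.6182 0.0464 0.142 ] [0.6195 0.0343 0.142 ]
FR (array([ 0.4336, -0.0837,  0.1047]), [np.float64(1.6158609981091767e-06), np.float64(1.6158609981395752e-06)])
FL (array([0.4127, 0.1275, 0.1042]), [np.float64(0.002489633423737923), np.float64(0.0024896334237378233)])
FR [ 0.4336 -0.083   0.106 ]
FL [0.4103 0.1281 0.106 ]
RL [0.7642 0.1641 0.106 ]
FR [ 0.4335 -0.0853  0.106 ]
FL [0.4152 0.1248 0.106 ]
RR [ 0.7857 -0.0501  0.106 ]
```

```bash
python3 steer.py '0 0 0 0.1135;0 0 0 0.1135;0.02 -0.03 0 0;0.02 -0.031 0 0;0.02 -0.031 0 0' 0.085 20
python3 steer.py '0.02 -0.031 0 0;0.02 -0.031 0 0;0.02 -0.031 0 0;0.02 -0.031 0 0;0.02 -0.031 0 0'
python3 steer.py '0.02 -0.031 0 0;0.02 -0.031 0 0;0.02 -0.031 0 0;0.02 -0.031 0 0;0.02 -0.031 0 0'
python3 steer.py '0.02 -0.031 0 0;0.02 -0.031 0 0;0.022 -0.032 0 0;0 0 0 0;0 0 0 0'
cat >> h.py <<'E'
def wpix(d,s,P):
    from scipy.spatial.transform import Rotation as R
    T=np.eye(4);q=s["ee_rot"];T[:3,:3]=R.from_quat([*q[1:],q[0]]).as_matrix();T[:3,3]=s["position"];return T@d["hand_eye"]
def wray(d,s,uv):
    K=d["camera_matrix"];C=wpix(d,s,None);x=(uv[0]-K[0,2]);y=(uv[1]-K[1,2]);r=np.hypot(x,y);a=r/K[0,0]
    v=np.array([np.sin(a)*x/r,np.sin(a)*y/r,np.cos(a)]);return C[:3,3],C[:3,:3]@v
def wproj(d,s,p):
    C=np.linalg.inv(wpix(d,s,None));c=C[:3,:3]@p+C[:3,3];a=np.arctan2(np.hypot(c[0],c[1]),c[2]);K=d["camera_matrix"]
    return K[:2,2]+K[0,0]*a*c[:2]/np.hypot(*c[:2])
E
python3 - <<'E'
from h import *
from rig import manip
s=manip.get_state();d=manip.get_image("wrist");print(s["position"],s["ee_rot"],s["qpos"],s["clock"])
print(wproj(d,s,np.array([.4895,.0464,.086])))
np.savez("pics/w1.npz",**d,pos=s["position"],q=s["ee_rot"]);cv2.imwrite("pics/w1.png",d["img"][:,:,::-1])
E
```

```text
clock: 0.57
position: [0.2348, -0.4462, 0.2198]
ee_rot: [-0.001, 0.999, 0.048, -0.0]
contact_force: [1.5, 0.1, -0.1]
width: 0.085
gripper_force: 0.0
clock: 0.98
position: [0.3192, -0.2814, 0.2204]
ee_rot: [-0.0, 0.999, 0.049, 0.0]
contact_force: [1.7, -0.5, -0.1]
width: 0.0848
gripper_force: 0.0
clock: 1.4
position: [0.4034, -0.1173, 0.2205]
ee_rot: [0.0, 0.999, 0.049, 0.0]
contact_force: [0.7, -1.3, 0.2]
width: 0.0852
gripper_force: 0.0
clock: 1.82
position: [0.4558, -0.0177, 0.2201]
ee_rot: [0.0, 0.999, 0.052, -0.0]
contact_force: [-0.9, 0.0, -0.5]
width: 0.0852
gripper_force: 0.0
[ 0.4558 -0.0177  0.2201] [ 0.      0.9987  0.0517 -0.0004] [-0.1913  0.0961  1.7387 -0.0003  1.3076  1.276 ] 1.8167
[197.2674 142.1477]
```

View pics/w1.png

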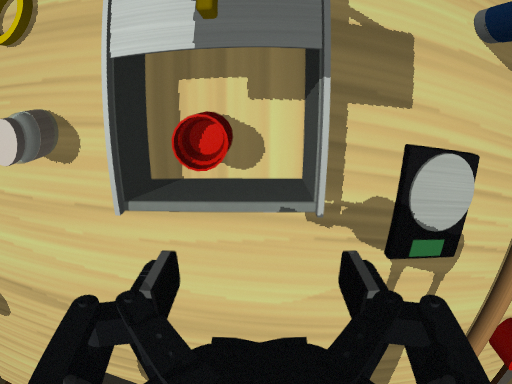

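The wrist view shows the stack with its rim near (201,141), predicted at (197,142). The pan is at (442,192), the grip at (207,5) and the jar at (20,138). The closing line clears the caddy walls. I'll move above the cup and measure the rim from a second pose.

```bash
python3 steer.py '0.02 -0.03 0 0;0.02 -0.03 0 0;0 0 0.03 0;0 0 0 0;0 0 0 0'
cat >> h.py <<'E'
def rim(d,s,box=None):
    h=d["img"].shape;m,c=blob(d["img"],(0,150,40),(9,255,255),box or (120,60,300,330))
    c=c[:,0,:].astype(float);ctr=c.mean(0);K=d["camera_matrix"]
    # keep contour points on the side away from the nadir
    n=K[:2,2]+np.array([0,-.329*K[0,0]]);u=(ctr-n)/np.linalg.norm(ctr-n)
    k=c[(c-ctr)@u>0.0*np.ptp(c[:,0])]
    e=cv2.fitEllipse(k.astype(np.float32));return e,cv2.boundingRect(c.astype(np.int32))
E
python3 - <<'E'
from h import *
from rig import manip
s=manip.get_state();d=manip.get_image("wrist");print(s["position"],s["ee_rot"])
w=np.load("pics/w1.npz");d1=dict(w);s1=dict(position=w["pos"],ee_rot=w["q"])
e1=rim(d1,s1);e2=rim(d,s);print(e1,e2)
print(tri([wray(d1,s1,e1[0][0]),wray(d,s,e2[0][0])]))
for D,S,e in((d1,s1,e1),(d,s,e2)):
    o,v=wray(D,S,e[0][0]);print(o+v*(.086-o[2])/v[2])
np.savez("pics/w2.npz",**d,pos=s["position"],q=s["ee_rot"]);cv2.imwrite("pics/w2.png",d["img"][:,:,::-1])
E
```

```text
clock: 2.28
position: [0.4875, 0.0429, 0.1893]
ee_rot: [0.0, 0.999, 0.049, -0.002]
contact_force: [0.4, 0.5, 0.4]
width: 0.085
gripper_force: 0.0
[0.4875 0.0429 0.1893] [ 0.0003  0.9988  0.0487 -0.0024]
(((199.18251037597656, 142.4476776123047), (54.832542419433594, 56.64599609375), 131.22183227539062), (171, 112, 62, 59)) (((256.8939208984375, 187.1044464111328), (59.67481231689453, 62.4379997253418), 71.33003997802734), (226, 148, 63, 70))
(array([0.4891, 0.0449, 0.0828]), [np.float64(0.0003052996844186239), np.float64(0.0003052996844185144)])
[0.4894 0.0445 0.086 ]
[0.4903 0.0448 0.086 ]
```

View pics/w2.png

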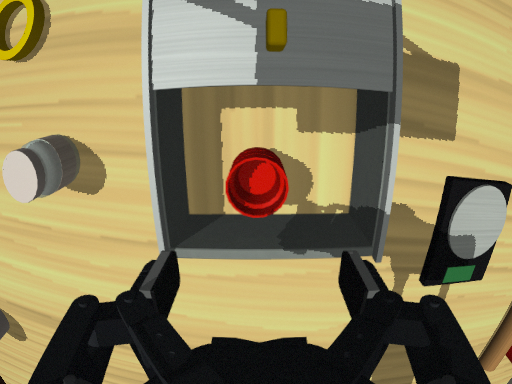

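Both wrist views agree with the fixed cameras: rim at (0.490, 0.045), z about 0.085. I'll centre, narrow the fingers and descend with the tips kept above z = 0.070.

```bash
python3 steer.py '0.0027 -0.002 0.02 0;0 0 0.025 0;0 0 0.025 0;0 0 0.015 0;0 0 0.009 0' 0.07 20
python3 steer.py '0 0 0 0;0 0 0 0;0 0 0 0' 
python3 - <<'E'
from h import *
from rig import manip
s=manip.get_state();d=manip.get_image("wrist");print(s["position"],s["ee_rot"],s["clock"])
np.savez("pics/w3.npz",**d,pos=s["position"],q=s["ee_rot"])
sd=manip.get_image("side")["img"]
a=cv2.resize(d["img"][100:330,110:410],(600,460),interpolation=2);b=cv2.resize(sd[170:262,195:275],(400,460),interpolation=2)
cv2.imwrite("pics/w3.png",np.hstack([a,b])[:,:800,::-1]);
for z in(.0725,.085):
  for y in(-1,1):print(z,[wproj(d,s,s["position"]+np.array([x,y*.035,z-s["position"][2]])) for x in(-.011,.011)])
E
```

```text
clock: 2.75
position: [0.4912, 0.0449, 0.096]
ee_rot: [0.0, 0.999, 0.048, -0.001]
contact_force: [-0.0, -0.1, 0.3]
width: 0.0701
gripper_force: 0.0
clock: 3.0
position: [0.4932, 0.0458, 0.098]
ee_rot: [0.0, 0.999, 0.049, 0.002]
contact_force: [0.2, 0.2, 1.4]
width: 0.0701
gripper_force: 0.0
[0.4932 0.0458 0.098 ] [0.0002 0.9988 0.0489 0.0015] 3.0
0.0725 [array([308.171 , 246.2053]), array([313.573 , 216.7018])]
0.0725 [array([205.4333, 237.2641]), array([206.4282, 206.9762])]
0.085 [array([311.0417, 255.3563]), array([317.0106, 224.5393])]
0.085 [array([202.2873, 246.0451]), array([203.0854, 214.3271])]
```

View pics/w3.png

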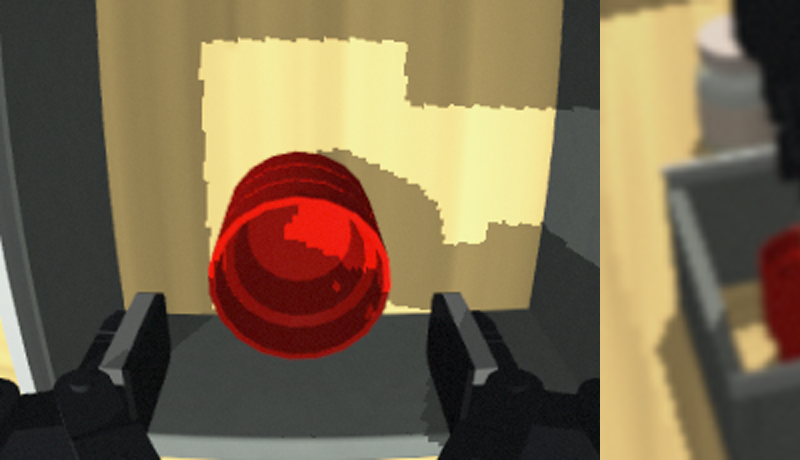

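The wrist crop shows the rim centred at full-image (260,239). The pad tips at (192,246) and (325,247) look nearer to the camera, so higher, than the text implies. I'll check this from the fixed cameras before closing.

```bash
python3 - <<'E'
from h import *
from rig import manip
s=manip.get_state();p=s["position"];C=[]
from scipy.spatial.transform import Rotation as R
q=s["ee_rot"];M=R.from_quat([*q[1:],q[0]]).as_matrix()
for n,c in(("scene",(276,225)),("side",(236,205))):
    d=manip.get_image(n);np.savez(f"pics/{n}3.npz",**d);x0,y0=c[0]-40,c[1]-40
    im=cv2.resize(d["img"][y0:y0+80,x0:x0+80],None,fx=5,fy=5,interpolation=2)
    Ti=np.linalg.inv(d["T"])
    for z,col in((.022,(0,255,0)),(-.017,(0,255,255))):
      for y in(-.035,.035):
        w=p+M@np.array([0,y,z]);k=d["camera_matrix"]@(Ti[:3,:3]@w+Ti[:3,3]);u=k[:2]/k[2]
        cv2.circle(im,tuple(int(v) for v in (u-[x0,y0])*5),4,col,-1)
    C.append(im)
cv2.imwrite("pics/c3.png",np.hstack(C)[:,:,::-1]);print(s["position"])
E
```

```text
[0.493  0.0462 0.0979]
```

View pics/c3.png

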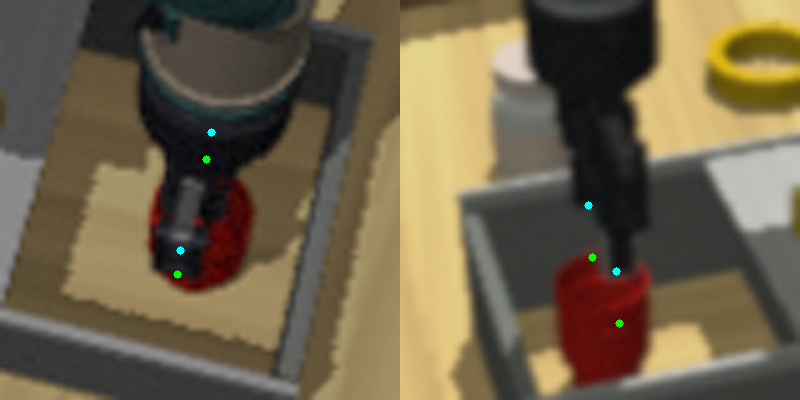

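The side view confirms it. The fingertip at crop (620,270) matches a tip about 17 mm behind the reported TCP (cyan dot), not 22 mm ahead of it. I'll trust the pictures, go lower and check again.

```bash
python3 steer.py '-0.003 0 0.012 0;0 0 0.012 0;0 0 0.01 0;0 0 0 0;0 0 0 0' 0.064 20
python3 - <<'E'
from h import *
from rig import manip
s=manip.get_state();d=manip.get_image("wrist");print(s["position"],s["width"])
sd=manip.get_image("side")["img"]
a=cv2.resize(d["img"][150:310,150:370],(550,400),interpolation=2);b=cv2.resize(sd[180:260,206:256],(250,400),interpolation=2)
cv2.imwrite("pics/w4.png",np.hstack([a,b])[:,:,::-1])
E
```

```text
clock: 3.62
position: [0.4888, 0.0463, 0.0625]
ee_rot: [0.0, 0.999, 0.049, -0.0]
contact_force: [-0.1, -0.3, 0.3]
width: 0.0639
gripper_force: 0.0
[0.4888 0.0463 0.0625] 0.0638626776713827
```

View pics/w4.png

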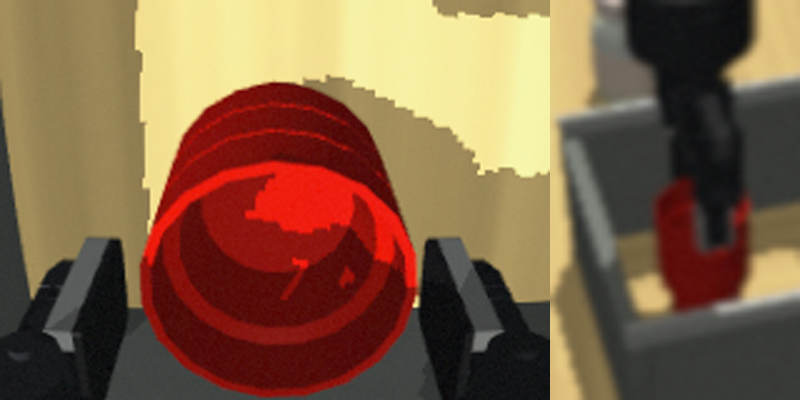

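Tips are now about level with the rim in the wrist crop, at (125,240) and (425,240). In the side crop the near fingertip ends at about (715,250). I'll turn those into heights.

```bash
python3 - <<'E'
from h import *
from rig import manip
D=dict(np.load("pics/side0.npz"));s=manip.get_state()
for v in(246,250,254):
  o,r=ray(D,(206+(715-550)/5,180+v/5))
  for yy in(.032,.042):
    k=(s["position"][1]-yy-o[1])/r[1];print(v,yy,o+r*k)
w=dict(np.load("pics/w3.npz"))
o0=s["position"]
for u in((200,246),(320,246)):
  for X in(.009,.011):
    o,r=wray(w,s,u)
    q=np.array([np.cos(.098),np.sin(.098),0]);k=(X-q@(o-o0))/(q@r);P=o+r*k;print(u,X,P-o0,P[2])
E
```

```text
246 0.032 [0.4941 0.0142 0.0763]
246 0.042 [0.4929 0.0042 0.0843]
250 0.032 [0.494  0.0142 0.0733]
250 0.042 [0.4928 0.0042 0.0813]
254 0.032 [0.4938 0.0142 0.0703]
254 0.042 [0.4927 0.0042 0.0783]
(200, 246) 0.009 [0.006  0.0313 0.0173] 0.0805553599663121
(200, 246) 0.011 [0.008  0.0306 0.021 ] 0.0842104677283941
(320, 246) 0.009 [ 0.0121 -0.0308  0.0173] 0.08051345261373305
(320, 246) 0.011 [ 0.014  -0.0298  0.0209] 0.08416969944348893
```

Estimates put the tips at z about 0.078–0.082, and the collar spans 0.069–0.086. I'll go 3 mm lower, close gently and lift straight up.

```bash
python3 steer.py '0 0.001 0.003 0;0 0 0 0;0 0 0 0;0 0 0 0' 0.05 22
python3 steer.py '0 0 0 0;0 0 0 0'
python3 steer.py '0 0 -0.003 0;0 0 -0.008 0;0 0 -0.012 0;0 0 -0.015 0;0 0 -0.02 0'
python3 steer.py '0 0 -0.02 0;0 0 -0.02 0;0 0 -0.02 0;0 0 0 0;0 0 0 0'
python3 - <<'E'
from h import *
from rig import manip
s=manip.get_state();d=manip.get_image("wrist");print(s["position"],s["width"])
sd=manip.get_image("side")["img"]
a=cv2.resize(d["img"][80:320,110:410],(500,400),interpolation=2);b=cv2.resize(sd[160:260,206:281],(300,400),interpolation=2)
cv2.imwrite("pics/w5.png",np.hstack([a,b])[:,:,::-1])
E
```

```text
clock: 4.05
position: [0.4906, 0.0453, 0.0614]
ee_rot: [0.0, 0.999, 0.049, 0.002]
contact_force: [-0.5, 0.0, 7.9]
width: 0.0571
gripper_force: 22.0
clock: 4.22
position: [0.4905, 0.0453, 0.0613]
ee_rot: [-0.0, 0.999, 0.049, 0.002]
contact_force: [-0.8, 1.0, 8.4]
width: 0.0576
gripper_force: 22.0
clock: 4.63
position: [0.4881, 0.0452, 0.1177]
ee_rot: [-0.0, 0.999, 0.049, -0.001]
contact_force: [-0.8, 0.2, -0.3]
width: 0.0576
gripper_force: 23.7
clock: 5.05
position: [0.4898, 0.0451, 0.1787]
ee_rot: [0.0, 0.999, 0.049, 0.002]
contact_force: [-0.1, -0.5, -0.9]
width: 0.0573
gripper_force: 23.7
[0.4898 0.0451 0.1787] 0.057259363730453774
```

View pics/w5.png

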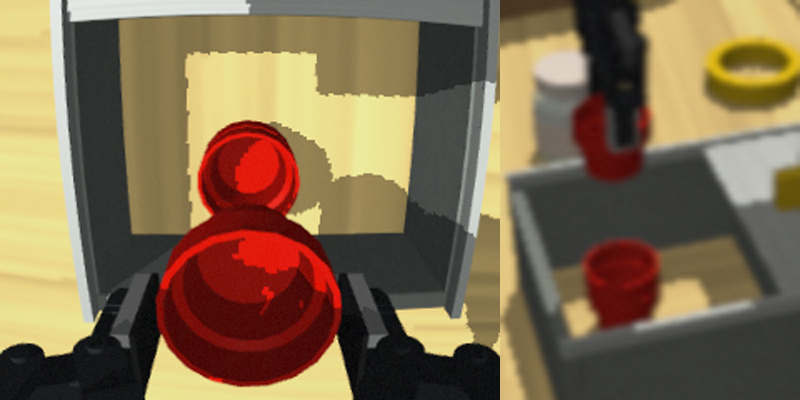

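The view shows only the top cup held, at wrist crop (250,300). The two others remain nested, at (250,175) and at side crop (622,280). That was picture 10 of 10, so from here I use numbers only. Next I'll refine the pan from the stored views.

```bash
python3 - <<'E'
from h import *
rs=[]
for f,b in(("w1",(400,145,480,235)),("w2",(440,175,512,265))):
    w=dict(np.load(f"pics/{f}.npz"));s=dict(position=w["pos"],ee_rot=w["q"])
    m,c=blob(w["img"],(0,0,110),(180,50,255),b);e=cv2.fitEllipse(cv2.convexHull(c));print(e)
    o,v=wray(w,s,e[0]);rs.append((o,v));print(o+v*(.03-o[2])/v[2])
S=dict(np.load("pics/scene0.npz"));D=dict(np.load("pics/side0.npz"))
print(tri(rs),tri(rs+[ray(S,(319.04,148.16)),ray(D,(240.28,325.83))]))
m,c=blob(S["img"],(105,120,20),(125,255,255),(235,75,265,125));print("can",plane(S,(247,118),.0),cv2.boundingRect(c))
E
python3 steer.py '0 0.03 0 0;0 0.035 0 0;0 0.035 0 0;0 0.035 0 0;0 0.035 0 0'
python3 steer.py '0 0.035 0 0;0 0.035 0 0;0 0.035 0 0;-0.005 0.03 0 0;0 0 0 0'
```

```text
((442.0899658203125, 191.52743530273438), (60.58171844482422, 78.82112884521484), 23.166336059570312)
[ 0.4537 -0.2741  0.03  ]
((477.8372497558594, 221.62826538085938), (49.49705505371094, 77.4321517944336), 27.0606689453125)
[ 0.4543 -0.2731  0.03  ]
(array([ 0.4528, -0.277 ,  0.0262]), [np.float64(3.6645388819329305e-05), np.float64(3.6645388819142484e-05)]) (array([ 0.4517, -0.2804,  0.0243]), [np.float64(0.0015327944244491387), np.float64(0.000925753730329498), np.float64(0.002602631407975595), np.float64(0.001121844335473703)])
can [ 0.7197 -0.3279  0.    ] (241, 101, 15, 17)
clock: 5.57
position: [0.5047, -0.1251, 0.1759]
ee_rot: [-0.001, 0.999, 0.05, -0.001]
contact_force: [0.3, 0.0, -2.1]
width: 0.0571
gripper_force: 23.8
clock: 5.98
position: [0.5135, -0.2647, 0.1754]
ee_rot: [0.001, 0.999, 0.047, -0.001]
contact_force: [0.7, 0.6, -0.7]
width: 0.0574
gripper_force: 23.9
```

```bash
python3 steer.py '-0.03 0.004 0.02 0;-0.0325 0.004 0.03 0;0 0 0.03 0;0 0 0.02 0;0 0 0 0'
python3 steer.py '0 0 0.008 0;0 0 0 0'
```

```text
clock: 6.4
position: [0.4504, -0.2694, 0.0743]
ee_rot: [-0.004, 0.999, 0.049, -0.004]
contact_force: [0.5, 0.3, -0.3]
width: 0.0568
gripper_force: 24.0
clock: 6.57
position: [0.4547, -0.2721, 0.0706]
ee_rot: [-0.0, 0.999, 0.05, -0.0]
contact_force: [0.5, 0.4, -0.4]
width: 0.0572
gripper_force: 24.0
```

```bash
python3 steer.py '-0.0015 0.006 0 0;0 0 0.006 0;0 0 0.006 0;0 0 0.003 0;0 0 0 0'
python3 steer.py '0 0 0.002 0;0 0 0 0';python3 steer.py '0 0 0.0015 0;0 0 0 0';
```

```text
clock: 6.98
position: [0.4534, -0.2782, 0.0557]
ee_rot: [-0.0, 0.999, 0.049, -0.001]
contact_force: [0.1, -0.2, -0.2]
width: 0.0573
gripper_force: 24.0
clock: 7.15
position: [0.4537, -0.2785, 0.0541]
ee_rot: [-0.0, 0.999, 0.049, -0.0]
contact_force: [0.1, -0.1, -0.4]
width: 0.0571
gripper_force: 24.0
clock: 7.32
position: [0.4538, -0.2786, 0.0528]
ee_rot: [0.0, 0.999, 0.049, -0.0]
contact_force: [-0.4, 0.5, 0.1]
width: 0.0577
gripper_force: 24.0
```

```bash
for i in 1 2 3; do :; done
python3 steer.py '0 0 0.0015 0;0 0 0 0' | sed -n 2,4p;python3 steer.py '0 0 0.001 0;0 0 0 0'| sed -n 2,4p;python3 steer.py '0 0 0.001 0;0 0 0 0'| sed -n 2,4p
```

```text
position: [0.4537, -0.2786, 0.0512]
ee_rot: [-0.0, 0.999, 0.049, -0.0]
contact_force: [-0.2, -0.3, -0.3]
position: [0.4538, -0.2786, 0.0502]
ee_rot: [-0.0, 0.999, 0.049, -0.0]
contact_force: [0.4, -0.1, -0.3]
position: [0.4538, -0.2787, 0.0495]
ee_rot: [0.0, 0.999, 0.049, 0.0]
contact_force: [0.6, 0.1, 1.0]
```

```bash
python3 steer.py '0 0 0.001 0;0 0 0 0' | sed -n 2,4p
python3 steer.py '0 0 0 0;0 0 0 0;0 0 0 0' 0.064
python3 steer.py '0 0 -0.008 0;0 0 -0.02 0;0 0 -0.03 0;0 0 -0.035 0;0 0 -0.035 0' 0.075
python3 - <<'E'
from h import *
from rig import manip
s=manip.get_state()
rs=[]
for n,b in(("scene",(290,110,350,175)),("side",(205,270,280,355))):
    d=manip.get_image(n);np.savez(f"pics/{n}6.npz",**d)
    m,c=blob(d["img"],(0,150,40),(9,255,255),b);print(n,cv2.boundingRect(c),cv2.contourArea(c),plane(d,cv2.minEnclosingCircle(c)[0],.052))
    rs.append(ray(d,cv2.minEnclosingCircle(c)[0]))
print(tri(rs));d=manip.get_image("wrist");np.savez("pics/w6.npz",**d,pos=s["position"],q=s["ee_rot"])
e=rim(d,s,(150,50,370,300));print(e);o,v=wray(d,s,e[0][0]);print(o+v*(.074-o[2])/v[2],s["position"])
E
```

```text
position: [0.4537, -0.2788, 0.0494]
ee_rot: [0.0, 0.999, 0.049, 0.0]
contact_force: [-2.8, 0.9, 8.2]
clock: 8.23
position: [0.4538, -0.2786, 0.0483]
ee_rot: [0.0, 0.999, 0.049, 0.0]
contact_force: [-0.3, -0.4, -0.1]
width: 0.0645
gripper_force: 0.0
clock: 8.65
position: [0.4534, -0.2782, 0.1777]
ee_rot: [-0.0, 0.999, 0.049, -0.0]
contact_force: [0.1, 0.3, 0.7]
width: 0.0749
gripper_force: 0.0
scene (312, 133, 18, 20) 242.0 [ 0.4537 -0.2856  0.052 ]
side (229, 302, 23, 29) 495.0 [ 0.4553 -0.2752  0.052 ]
(array([ 0.4541, -0.2808,  0.0591]), [np.float64(0.0005916190794340672), np.float64(0.0005916190794340428)])
(((254.9131622314453, 193.62234497070312), (56.71974563598633, 60.04762268066406), 87.7192611694336), (225, 161, 61, 62))
[ 0.4501 -0.2749  0.074 ] [ 0.4534 -0.2782  0.1777]
```

The cup stands at about (0.453, -0.278), upright on the pan. Rows can't tilt the tool directly, so I'll test whether the reach limit does it. I'll go high and extend outward over the caddy's direction.

```bash
python3 steer.py '0 0 -0.04 0;0 0 -0.04 0;0 0 -0.04 0;0 0 -0.04 0;0 0 -0.04 0' 0.03| sed -n 1,3p
python3 steer.py '0 -0.035 -0.02 0;0 -0.035 -0.02 0;0 -0.035 -0.02 0;0 -0.035 -0.02 0;0 -0.035 -0.02 0'| sed -n 1,3p
python3 steer.py '0.02 -0.035 0 0;0.02 -0.035 0 0;0.02 -0.035 0 0;0.02 -0.035 0 0;0.03 0 0 0'| sed -n 1,3p
python3 steer.py '0.04 0 0 0;0.04 0 0 0;0.04 0 0 0;0.04 0 0 0;0.04 0 0 0'| sed -n 1,3p
python3 - <<'E'
from rig import manip
print(manip.get_state()["qpos"])
from h import *
w=dict(np.load("pics/w6.npz"));s=dict(position=w["pos"],ee_rot=w["q"])
m,c=blob(w["img"],(0,0,110),(180,50,255),(170,110,350,260));h=cv2.convexHull(c);e=cv2.fitEllipse(h);print("pan",e,cv2.boundingRect(h));o,v=wray(w,s,e[0]);print(o+v*(.03-o[2])/v[2])
E
```

```text
clock: 9.22
position: [0.4531, -0.278, 0.3768]
ee_rot: [-0.001, 0.999, 0.049, -0.001]
clock: 9.63
position: [0.4358, -0.1029, 0.4759]
ee_rot: [-0.001, 0.999, 0.049, -0.001]
clock: 10.05
position: [0.5302, 0.0521, 0.4765]
ee_rot: [-0.002, 0.999, 0.053, -0.001]
clock: 10.47
position: [0.7316, 0.0658, 0.4746]
ee_rot: [-0.0, 0.999, 0.05, -0.001]
[-4.88503863e-03  5.93626677e-01  3.68685538e-01 -8.56494416e-05
  2.18199440e+00  1.46671742e+00]
pan ((255.8684844970703, 180.25265502929688), (102.16252136230469, 105.93514251708984), 91.52112579345703) (203, 130, 106, 102)
[ 0.4501 -0.2754  0.03  ]
```

In that wrist view, the cup and pan centres agree within 1 mm. I'll push on to the reach limit.

```bash
python3 steer.py '0.03 0 0 0;0.03 0 0 0;0.03 0 0 0'| sed -n 1,4p
python3 steer.py '0.03 0 0 0;0.03 0 0 0;0 0 0 0'| sed -n 1,4p
python3 -c "
from rig import manip
s=manip.get_state();print(s['qpos'],s['ee_rot'],s['position'])"
```

```text
clock: 10.72
position: [0.7919, 0.0716, 0.4401]
ee_rot: [-0.001, 0.999, 0.049, 0.009]
contact_force: [0.3, -0.8, 0.2]
clock: 10.97
position: [0.8223, 0.0749, 0.419]
ee_rot: [-0.001, 0.998, 0.049, 0.026]
contact_force: [0.3, -0.9, -0.8]
[0.00428398 0.73695701 0.22654531 0.00617134 2.12696647 1.47957501] [-0.00146501  0.99844806  0.04941223  0.02564692] [0.82231618 0.07489048 0.41899831]
```

The reach limit does tilt the tool the right way, with tool z leaning towards +x. I'll continue, keeping height.

```bash
python3 steer.py '0.03 0 -0.02 0;0.03 0 -0.02 0;0.03 0 -0.02 0;0.03 0 -0.02 0;0.03 0 -0.02 0'| sed -n 1,4p
python3 steer.py '0.03 0 0 0;0.03 0 0 0;0.03 0 0 0;0.03 0 0 0;0.03 0 0 0'| sed -n 1,4p
python3 -c "
from rig import manip
s=manip.get_state();print(s['qpos'],s['ee_rot'],s['position'])"
```

```text
clock: 11.38
position: [0.8506, 0.0787, 0.45]
ee_rot: [-0.004, 0.995, 0.049, 0.091]
contact_force: [-0.2, -0.1, -0.3]
clock: 11.8
position: [0.9179, 0.0858, 0.4151]
ee_rot: [-0.006, 0.99, 0.049, 0.136]
contact_force: [-0.2, -0.3, -0.7]
[0.00887197 0.76070444 0.22133499 0.02324406 1.88751918 1.49107541] [-0.00564218  0.98950011  0.04894874  0.13587393] [0.91793806 0.08583605 0.41512271]
```

```bash
python3 steer.py '0.03 0 -0.02 0;0.03 0 -0.02 0;0.03 0 -0.02 0;0.03 0 -0.02 0;0.03 0 -0.02 0'| sed -n 1,4p
python3 steer.py '0.03 0 -0.02 0;0.03 0 -0.02 0;0.03 0 -0.02 0;0.03 0 -0.02 0;0.03 0 -0.02 0'| sed -n 1,4p
python3 -c "
from rig import manip
s=manip.get_state();print(s['qpos'],s['ee_rot'],s['position'])"
```

```text
clock: 12.22
position: [0.9263, 0.0875, 0.4741]
ee_rot: [-0.008, 0.979, 0.048, 0.197]
contact_force: [0.0, -0.3, -0.3]
clock: 12.63
position: [0.9258, 0.0881, 0.5378]
ee_rot: [-0.011, 0.966, 0.048, 0.255]
contact_force: [0.2, 0.2, 0.5]
[0.0020378  0.64871522 0.22116575 0.04546266 1.75616543 1.49412799] [-0.01101158  0.96557837  0.04777156  0.25545066] [0.92582454 0.08805088 0.53776855]
```

Tilt is now about 29.6°. Next I'll measure the grip from the stored wrist and side views and plan the approach in tool axes.

```bash
python3 - <<'E'
from h import *
from rig import manip
from scipy.spatial.transform import Rotation as R
s=manip.get_state();q=s["ee_rot"];M=R.from_quat([*q[1:],q[0]]).as_matrix();print(M,s["position"])
w=dict(np.load("pics/w2.npz"));S=dict(position=w["pos"],ee_rot=w["q"])
m,c=blob(w["img"],(18,120,50),(35,255,255),(255,0,300,60));print(cv2.boundingRect(c),cv2.minAreaRect(c))
h=cv2.cvtColor(w["img"],cv2.COLOR_RGB2HSV);print([int(h[y,276,2]) for y in range(4,56,2)])
for u in cv2.boxPoints(cv2.minAreaRect(c)):
    o,v=wray(w,S,u);print(u,o+v*(.142-o[2])/v[2])
o,v=wray(w,S,cv2.minAreaRect(c)[0]);D=dict(np.load("pics/side0.npz"));m,c2=blob(D["img"],(20,150,60),(35,255,255),(270,198,290,216));
print("c",tri([(o,v),ray(D,cv2.minAreaRect(c2)[0])]))
E
```

```text
[[ 0.8649  0.0979  0.4923]
 [ 0.0866 -0.9952  0.0457]
 [ 0.4944  0.0031 -0.8692]] [0.9258 0.0881 0.5378]
(266, 8, 21, 44) ((276.0, 29.5), (43.0, 20.0), 90.0)
[102, 101, 99, 114, 122, 122, 123, 123, 124, 122, 124, 124, 124, 123, 125, 123, 124, 123, 123, 115, 103, 77, 78, 80, 102, 108]
[266.   8.] [0.6314 0.0522 0.142 ]
[286.   8.] [0.633  0.0392 0.142 ]
[286.  51.] [0.6028 0.0363 0.142 ]
[266.  51.] [0.6013 0.0493 0.142 ]
c (array([0.6216, 0.0435, 0.12  ]), [np.float64(0.00033420946895075174), np.float64(0.00033420946895064505)])
```

Plan from the numbers:
- **Grip:** top centre about (0.619, 0.044, 0.142), so the joint is about 0.15.
- **Camera side:** with the tool leaning, the wrist camera would be just under the shelf. I'll give the tool a half turn, so it faces the robot.
- **Order:** retreat first, then turn.

```bash
python3 steer.py '-0.036 0 -0.01 0;-0.036 0 -0.01 0;-0.036 0 -0.01 0;-0.036 0 -0.01 0;-0.036 0 -0.01 0' 0.03| sed -n 1,4p
python3 steer.py '-0.036 0 -0.01 0;-0.036 0 -0.01 0;-0.036 0 -0.01 0;-0.036 0 -0.01 0;-0.036 0 -0.01 0'| sed -n 1,4p
python3 steer.py '-0.036 0 -0.01 0;-0.036 0 -0.01 0;-0.036 0 -0.01 0;0 0 0 -0.12;0 0 0 -0.12'| sed -n 1,4p
python3 steer.py '0 0 0 -0.12;0 0 0 -0.12;0 0 0 -0.12;0 0 0 -0.12;0 0 0 -0.12'| sed -n 1,4p
python3 -c "
from rig import manip
s=manip.get_state();print(s['qpos'],s['ee_rot'],s['position'])"
```

```text
clock: 13.05
position: [0.7581, 0.0714, 0.496]
ee_rot: [-0.011, 0.966, 0.048, 0.255]
contact_force: [0.4, -0.1, 0.6]
clock: 13.47
position: [0.5778, 0.0536, 0.4511]
ee_rot: [-0.011, 0.966, 0.048, 0.255]
contact_force: [1.1, -1.2, 1.1]
clock: 13.88
position: [0.4691, 0.0429, 0.4246]
ee_rot: [0.021, 0.952, 0.166, 0.255]
contact_force: [0.2, 0.0, -0.3]
clock: 14.3
position: [0.4715, 0.0428, 0.4247]
ee_rot: [0.095, 0.861, 0.44, 0.237]
contact_force: [-0.0, 0.0, -0.8]
[-0.15349514 -0.2336113   1.65811949  0.12827213  1.21629021  0.45855825] [0.09485554 0.8609188  0.44000949 0.23709259] [0.47149752 0.0428383  0.42466987]
```

```bash
T='0 0 0 -0.12;0 0 0 -0.12;0 0 0 -0.12;0 0 0 -0.12;0 0 0 -0.12'; unset T
python3 steer.py '0 0 0 -0.12;0 0 0 -0.12;0 0 0 -0.12;0 0 0 -0.12;0 0 0 -0.12'| sed -n 1,1p
python3 steer.py '0 0 0 -0.12;0 0 0 -0.12;0 0 0 -0.12;0 0 0 -0.12;0 0 0 -0.12'| sed -n 1,1p
python3 steer.py '0 0 0 -0.12;0 0 0 -0.12;0 0 0 -0.12;0 0 0 -0.12;0 0 0 -0.12'| sed -n 1,1p
python3 steer.py '0 0 0 -0.12;0 0 0 -0.12;0 0 0 -0.12;0 0 0 -0.12;0 0 0 -0.02'| sed -n 1,1p
cat >> h.py <<'E'
def rot(s):
    from scipy.spatial.transform import Rotation as R
    q=s["ee_rot"];return R.from_quat([*q[1:],q[0]]).as_matrix()
E
python3 - <<'E'
from h import *
from rig import manip
s=manip.get_state();M=rot(s);print(M,s["position"],s["qpos"])
t=M[:,2];f=np.array([.622,.0438,.117])+.014*t;pre=f-.12*t
print("final",f,"pre",pre,"to pre, tool axes",M.T@(pre-s["position"]))
E
```

```text
clock: 14.72
clock: 15.13
clock: 15.55
clock: 15.97
[[-0.8652 -0.0989  0.4915]
 [-0.0879  0.9951  0.0453]
 [-0.4936 -0.004  -0.8697]] [0.4716 0.0428 0.4246] [-0.1535 -0.2334  1.6581  0.1283  1.2163 -1.8382]
final [0.6289 0.0444 0.1048] pre [0.5699 0.039  0.2092] to pre, tool axes [ 0.0216 -0.0127  0.2355]
```

```bash
python3 steer.py '0.003 -0.002 0.033 0;0.003 -0.002 0.033 0;0.003 -0.002 0.033 0;0.003 -0.002 0.033 0;0.003 -0.002 0.033 0' 0.034| sed -n 1,4p
python3 steer.py '0.003 -0.001 0.033 0;0.003 -0.001 0.033 0;0 0 0 0'| sed -n 1,4p
cat > look.py <<'E'
from h import *
from rig import manip
import sys
s=manip.get_state();d=manip.get_image("wrist");M=rot(s);n=sys.argv[1]
np.savez(f"pics/{n}.npz",**d,pos=s["position"],q=s["ee_rot"])
print(s["position"],s["clock"])
m,c=blob(d["img"],(18,120,40),(35,255,255),(170,20,350,330));print(cv2.boundingRect(c),cv2.contourArea(c),cv2.minAreaRect(c))
for u in cv2.boxPoints(cv2.minAreaRect(c)):
    o,v=wray(d,s,u);print(u,o+v*(.142-o[2])/v[2])
P=wproj(d,s,s["position"]);print("TCP px",P)
for z in(-.014,-.033):print("tip px",[wproj(d,s,s["position"]+M@np.array([x,y,z])) for x in(.011,-.011) for y in(-.017,.017)])
print("model grip px",[wproj(d,s,np.array([.619,.044,.142])+np.array(a)) for a in([-.013,.0055,0],[-.014,-.0085,0],[.014,.0085,0],[.0145,-.0055,0],[-.013,.0055,-.038],[-.014,-.0085,-.038])])
E
python3 look.py g1
```

```text
clock: 16.38
position: [0.541, 0.0391, 0.2724]
ee_rot: [0.255, -0.046, 0.966, 0.011]
contact_force: [0.6, -0.1, 0.4]
clock: 16.63
position: [0.5656, 0.0399, 0.2057]
ee_rot: [0.249, -0.046, 0.967, 0.012]
contact_force: [-1.5, 0.2, -0.6]
[0.5656 0.0399 0.2057] 16.6333
(250, 177, 15, 44) 590.5 ((257.0, 198.5), (43.0, 14.0), 90.0)
[250. 177.] [0.5706 0.0339 0.142 ]
[264. 177.] [0.5697 0.0441 0.142 ]
[264. 220.] [0.6207 0.0497 0.142 ]
[250. 220.] [0.6219 0.0377 0.142 ]
TCP px [258.8077 248.0041]
tip px [array([226.4218, 242.3662]), array([291.1981, 242.3844]), array([228.3476, 276.8647]), array([289.252 , 276.8817])]
tip px [array([222.4747, 261.1578]), array([295.1364, 261.1781]), array([225.0651, 297.7693]), array([292.5242, 297.7879])]
model grip px [array([265.7131, 209.0947]), array([248.8089, 207.2836]), array([265.6405, 228.5135]), array([249.9573, 227.973 ]), array([265.0179, 176.9034]), array([249.7363, 175.0682])]
```

```bash
python3 - <<'E'
from h import *
w=dict(np.load("pics/g1.npz"));h=cv2.cvtColor(w["img"],cv2.COLOR_RGB2HSV)
for y in range(168,240,3):print(y,h[y,257].tolist(),h[y,252].tolist(),h[y,262].tolist())
# darkest columns = fingers, at a few rows
for y in(235,245,255,265,280,300):print(y,"".join('#' if h[y,x,2]<45 else ('y' if 18<h[y,x,0]<35 and h[y,x,1]>120 else '.') for x in range(190,330,2)))
E
```

```text
168 [83, 9, 110] [68, 9, 110] [70, 14, 111]
171 [60, 12, 110] [80, 7, 109] [68, 9, 112]
174 [75, 14, 113] [75, 9, 112] [66, 11, 114]
177 [25, 255, 98] [25, 193, 95] [25, 198, 98]
180 [25, 255, 110] [25, 250, 109] [25, 255, 108]
183 [25, 255, 110] [25, 255, 108] [26, 255, 107]
186 [25, 255, 109] [25, 255, 111] [26, 255, 107]
189 [25, 255, 111] [25, 255, 109] [25, 255, 108]
192 [26, 255, 112] [25, 255, 109] [25, 255, 108]
195 [25, 255, 113] [25, 255, 110] [25, 255, 108]
198 [25, 255, 110] [25, 255, 111] [25, 255, 109]
201 [26, 255, 122] [25, 253, 123] [25, 255, 121]
204 [25, 255, 140] [25, 255, 137] [25, 255, 132]
207 [25, 255, 130] [25, 255, 132] [25, 255, 126]
210 [25, 255, 129] [25, 255, 128] [25, 255, 127]
213 [25, 255, 128] [25, 255, 128] [25, 255, 125]
216 [25, 255, 131] [25, 255, 128] [25, 255, 124]
219 [26, 255, 127] [25, 255, 125] [25, 255, 123]
222 [40, 16, 187] [46, 15, 193] [53, 10, 200]
225 [70, 7, 207] [65, 7, 207] [66, 6, 205]
228 [64, 10, 205] [68, 10, 206] [67, 11, 207]
231 [65, 8, 201] [68, 10, 204] [69, 9, 204]
234 [70, 11, 206] [64, 9, 206] [73, 9, 204]
237 [64, 9, 208] [69, 9, 208] [68, 10, 209]
235 ......................................................................
245 .................##................................##.................
255 .....#####.....####................................###.....######.....
265 ...######.....######..............................#####......######...
280 ##########.....####................................#####...###########
300 ##############..##..................................##################
```

```bash
python3 - <<'E'
from h import *
def L(f):
    w=dict(np.load(f"pics/{f}.npz"));return w,dict(position=w["pos"],ee_rot=w["q"])
a=L("w2");b=L("g1")
for n,u,v in(("fronttop",(276,44.5),(257,201.5)),("frontbot",(276,52),(257,176)),("backtop",(276,8),(257,221.5))):
    print(n,tri([wray(*a,u),wray(*b,v)]))
E
```

```text
fronttop (array([0.6082, 0.0427, 0.1323]), [np.float64(0.0001899293551579236), np.float64(0.00018992935515791594)])
frontbot (array([0.6074, 0.0417, 0.1022]), [np.float64(0.0006179296535583482), np.float64(0.0006179296535583304)])
backtop (array([0.635 , 0.0452, 0.1331]), [np.float64(0.0002747537326776806), np.float64(0.00027475373267764206)])
```

The triangulated grip spans x 0.608–0.635 and y about 0.0437. Its top is at z about 0.133–0.142, and the cover is at 0.102. The fingertip pixels match the tip at 14 mm behind the TCP. I'll go in.

```bash
python3 - <<'E'
from h import *
from rig import manip
s=manip.get_state();M=rot(s);t=M[:,2];print(M.T@(np.array([.624,.0438,.117])+.014*t-s["position"]),t,s["position"])
E
```

```text
[-0.0058 -0.0016  0.1223] [ 0.4838  0.0465 -0.874 ] [0.5664 0.0399 0.2088]
```

```bash
python3 steer.py '-0.003 -0.0015 0.03 0;-0.003 0 0.03 0;0 0 0.025 0;0 0 0.015 0;0 0 0 0'
python3 look.py g2
python3 - <<'E'
from h import *
from rig import manip
s=manip.get_state();M=rot(s);t=M[:,2];print(M.T@(np.array([.624,.0438,.117])+.014*t-s["position"]))
w=dict(np.load("pics/g2.npz"));h=cv2.cvtColor(w["img"],cv2.COLOR_RGB2HSV)
for y in range(150,310,8):print(y,"".join('#' if h[y,x,2]<45 else ('y' if 18<h[y,x,0]<35 and h[y,x,1]>120 else '.') for x in range(190,330,2)))
E
```

```text
clock: 17.1
position: [0.6228, 0.0433, 0.1277]
ee_rot: [0.254, -0.046, 0.966, 0.012]
contact_force: [-0.5, -0.2, 0.0]
width: 0.034
gripper_force: 0.0
[0.6228 0.0433 0.1277] 17.1
(248, 198, 25, 68) 1497.0 ((260.0, 231.5), (67.0, 24.0), 90.0)
[248. 198.] [0.5632 0.0333 0.142 ]
[272. 198.] [0.5623 0.0427 0.142 ]
[272. 265.] [0.6166 0.0499 0.142 ]
[248. 265.] [0.6179 0.037  0.142 ]
TCP px [258.7991 248.0167]
tip px [array([226.4155, 242.3806]), array([291.1858, 242.399 ]), array([228.3416, 276.8749]), array([289.2404, 276.8921])]
tip px [array([222.4683, 261.1718]), array([295.1223, 261.1924]), array([225.059 , 297.7782]), array([292.5112, 297.7973])]
model grip px [array([274.0391, 255.1736]), array([246.7379, 252.8316]), array([272.731, 278.262]), array([248.8361, 277.6382]), array([272.104 , 199.0564]), array([248.4676, 196.3917])]
[0.0049 0.0004 0.0252]
150 ......................................................................
158 ......................................................................
166 ......................................................................
174 .....
[... 565 characters left out ...]
.........................
238 .............................yyyyyyyyyyyyy............................
246 .................##..........yyyyyyyyyyyyy.........##.................
254 ......####......###...........yyyyyyyyyyy..........###.....#####......
262 ....#####......####...........yyyyyyyyyyy.........#####......#####....
270 ..######......######..............................######......#####...
278 .########....######................................#####.....########.
286 ##################..................................##################
294 ##################..................................##################
302 #################....................................#################
```

The grip is centred between the fingers. I'll take the last 23 mm and pinch.

```bash
python3 steer.py '0.003 0 0.012 0;0.001 0 0.008 0;0 0 0.003 0;0 0 0 0'
python3 steer.py '0 0 0 0;0 0 0 0;0 0 0 0;0 0 0 0' 0.008 40
python3 - <<'E'
from h import *
from rig import manip
s=manip.get_state();M=rot(s);c=np.array([np.cos(.099),np.sin(.099),0]);print(s["position"],"10mm -x in tool:",M.T@(-.01*c),"cover top lift:",M.T@[0,0,.01])
E
```

```text
clock: 17.48
position: [0.6303, 0.0439, 0.1073]
ee_rot: [0.255, -0.047, 0.966, 0.011]
contact_force: [-0.3, 1.5, 0.0]
width: 0.0338
gripper_force: 0.0
clock: 17.82
position: [0.6303, 0.0445, 0.1076]
ee_rot: [0.255, -0.047, 0.966, 0.012]
contact_force: [-3.1, 4.4, 6.9]
width: 0.0132
gripper_force: 42.8
[0.6303 0.0445 0.1076] 10mm -x in tool: [ 0.0087 -0.     -0.0049] cover top lift: [-0.0049 -0.     -0.0087]
```

```bash
python3 steer.py '0.0087 0 -0.0049 0;0.013 0 -0.0073 0;0.013 0 -0.0073 0;0 0 0 0'
python3 steer.py '0.013 0 -0.0073 0;0.013 0 -0.0073 0;0.013 0 -0.0073 0;0 0 0 0'
```

```text
clock: 18.15
position: [0.5895, 0.0404, 0.1076]
ee_rot: [0.255, -0.047, 0.966, 0.011]
contact_force: [-3.0, 3.4, 6.0]
width: 0.0129
gripper_force: 43.0
clock: 18.48
position: [0.5451, 0.0359, 0.1076]
ee_rot: [0.255, -0.047, 0.966, 0.011]
contact_force: [-3.6, 3.1, 8.0]
width: 0.0134
gripper_force: 43.6
```

```bash
python3 steer.py '0.013 0 -0.0073 0;0.013 0 -0.0073 0;0.013 0 -0.0073 0;0 0 0 0'| sed -n 1,6p
python3 steer.py '0.006 0 -0.0034 0;0.003 0 -0.0017 0;0 0 0 0'| sed -n 1,6p
python3 steer.py '0.0035 0 -0.002 0;0 0 0 0'| sed -n 1,6p
```

```text
clock: 18.82
position: [0.5009, 0.0315, 0.1076]
ee_rot: [0.256, -0.047, 0.966, 0.011]
contact_force: [-2.6, 3.8, 8.3]
width: 0.0133
gripper_force: 43.8
clock: 19.07
position: [0.4917, 0.0305, 0.1076]
ee_rot: [0.256, -0.047, 0.966, 0.011]
contact_force: [-3.5, 3.6, 8.8]
width: 0.0135
gripper_force: 43.9
clock: 19.23
position: [0.488, 0.0301, 0.1076]
ee_rot: [0.256, -0.047, 0.966, 0.011]
contact_force: [-2.7, 4.8, 9.5]
width: 0.0134
gripper_force: 43.8
```

```bash
python3 steer.py '0.0026 0 -0.0015 0;0 0 0 0'| sed -n '2p;4p'
python3 steer.py '0.0026 0 -0.0015 0;0 0 0 0'| sed -n '2p;4p'
python3 steer.py '0.0017 0 -0.001 0;0 0 0 0'| sed -n '2p;4p'
```

```text
position: [0.4851, 0.0299, 0.1076]
contact_force: [-2.8, 2.8, 8.5]
position: [0.4822, 0.0295, 0.1076]
contact_force: [-0.8, 4.5, 6.9]
position: [0.4803, 0.0294, 0.1076]
contact_force: [0.0, 5.2, 7.3]
```

```bash
python3 steer.py '0.0017 0 -0.001 0;0 0 0 0'| sed -n '2p;4p'
python3 steer.py '0.0017 0 -0.001 0;0 0 0 0'| sed -n '2p;4p'
```

```text
position: [0.4784, 0.0292, 0.1076]
contact_force: [-1.4, 5.2, 7.0]
position: [0.4764, 0.0289, 0.1076]
contact_force: [0.7, 4.1, 7.3]
```

```bash
python3 steer.py '0.0017 0 -0.001 0;0 0 0 0'| sed -n '2p;4p'
python3 steer.py '0.0017 0 -0.001 0;0 0 0 0'| sed -n '2p;4p'
python3 steer.py '0.0017 0 -0.001 0;0 0 0 0'| sed -n '2p;4p'
```

```text
position: [0.4746, 0.0288, 0.1076]
contact_force: [1.1, 5.3, 4.7]
position: [0.4746, 0.0287, 0.1077]
contact_force: [17.2, 11.6, -10.6]
position: [0.474, 0.0286, 0.108]
contact_force: [25.7, 15.8, -19.4]
```

The stop is reached, with force rising to about 26 N after 157 mm of travel. I'll relax, open, back out along the tool axis and check.

```bash
python3 steer.py '-0.002 0 0.0011 0;0 0 0 0'| sed -n '2p;4p'
python3 steer.py '0 0 0 0;0 0 0 0;0 0 0 0' 0.034
python3 steer.py '0 0 -0.01 0;0 0 -0.02 0;0 0 -0.03 0;0 0 -0.03 0;0 0 -0.03 0'
python3 steer.py '0 0 -0.03 0;0 0 -0.03 0;0 0 0 0;0 0 0 0'|sed -n '2p;4p'
python3 - <<'E'
from h import *
from rig import manip
s=manip.get_state();d=manip.get_image("wrist");np.savez("pics/f.npz",**d,pos=s["position"],q=s["ee_rot"])
m,c=blob(d["img"],(18,120,40),(35,255,255),(150,20,370,380));print(cv2.boundingRect(c))
r=[]
for n,b,y in(("scene",(290,110,350,175),(240,180,300,260)),("side",(205,270,280,355),(205,170,275,250))):
    e=manip.get_image(n);np.savez(f"pics/{n}f.npz",**e)
    m,c=blob(e["img"],(0,150,40),(9,255,255),b);print(n,cv2.boundingRect(c),cv2.contourArea(c))
    try:
        m,c=blob(e["img"],(20,150,60),(35,255,255),y);print(" grip",cv2.boundingRect(c),cv2.contourArea(c));r.append(ray(e,cv2.minAreaRect(c)[0]))
    except ValueError:print("grip hidden")
    print(" red in caddy",int(cv2.inRange(cv2.cvtColor(e["img"],cv2.COLOR_RGB2HSV),(0,150,40),(9,255,255))[y[1]:y[3],y[0]:y[2]].sum()//255))
if len(r)==2:print(tri(r))
E
```

```text
position: [0.474, 0.0287, 0.1079]
contact_force: [7.7, 7.2, -0.7]
clock: 20.98
position: [0.4712, 0.0284, 0.1061]
ee_rot: [0.254, -0.047, 0.966, 0.011]
contact_force: [-0.1, -0.2, -0.1]
width: 0.0338
gripper_force: 0.0
clock: 21.4
position: [0.4113, 0.0229, 0.2112]
ee_rot: [0.253, -0.047, 0.966, 0.011]
contact_force: [1.2, -1.3, -0.1]
width: 0.0341
gripper_force: 0.0
position: [0.3835, 0.0196, 0.2647]
contact_force: [-1.1, -0.5, -0.8]
(254, 155, 13, 37)
scene (312, 133, 19, 20) 248.5
 grip (282, 215, 11, 10) 59.0
 red in caddy 0
side (229, 302, 23, 29) 495.0
 grip (257, 170, 18, 17) 197.0
 red in caddy 0
(array([0.5218, 0.0542, 0.2174]), [np.float64(0.060530788688054026), np.float64(0.060530788688054164)])
```

```bash
python3 - <<'E'
from h import *
e=dict(np.load("pics/scenef.npz"));d=dict(np.load("pics/sidef.npz"));w=dict(np.load("pics/f.npz"));S=dict(position=w["pos"],ee_rot=w["q"])
m,c=blob(d["img"],(20,150,60),(35,255,255),(205,190,255,245));print(cv2.boundingRect(c));m,c1=blob(e["img"],(20,150,60),(35,255,255),(240,180,300,260))
print(tri([ray(e,cv2.minAreaRect(c1)[0]),ray(d,cv2.minAreaRect(c)[0])]))
for z,v in((.102,155),):
    o,r=wray(w,S,(260,v));print("front bottom",o+r*(z-o[2])/r[2])
O=np.array([.5178,.0312]);a=.099;print("shut grip",O+np.array([np.cos(a),np.sin(a)])*-.049,"front face",O+np.array([np.cos(a),np.sin(a)])*-.063)
E
```

```text
(224, 211, 9, 11)
(array([0.4658, 0.0268, 0.1203]), [np.float64(0.00047532618115288434), np.float64(0.00047532618115285095)])
front bottom [0.4525 0.0268 0.102 ]
shut grip [0.469  0.0264] front face [0.4551 0.025 ]
```

The grip is at its shut position within 3 mm: measured (0.466, 0.027), expected (0.469, 0.026). The cup hasn't moved on the pan, no red shows in the caddy, and the arm is clear. I'll hand in.

```bash
python3 -c "
from rig import manip
print(manip.sign_off())"
```

```text
the job is handed in; nothing more can be done
None
```

The top cup stands upright in the middle of the scale's pan, the cover is shut against its stop with the other two cups left nested inside, and the job was handed in at about 22 s of the 54 s allowed.

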